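# Put the drilling accessories back in their nests

### The arm

A 6-joint arm with a two-finger parallel gripper is mounted at the origin on the work surface. World frame = base frame: x ahead of the robot, y to its left, z up, the work surface at z = 0. Lengths are in m, angles in degrees, forces in N, time in s.
With the tool pointing down it reaches from about 0.4 to 0.825 m from the base axis. Payload 7 kg.
Tool frame: the origin (TCP) lies midway between the tips of the shut fingers; the grasp point (between the pads) lies 19 mm behind it; z points along the fingers, y is the direction in which the jaws open and shut (so a half turn about z gives the same grasp; the last joint's range is limited). The gripper opens to 88 mm and grips with 3 to 60 N. Pads are 19 mm wide; open, the fingers measure 130 mm over their backs; the gripper's body (78 mm by 193 mm) begins 47 mm behind the grasp point.
Start: joints at [-46.92, 20.546, 0.682, 0, -70.136, -16.507], TCP at [0.302, -0.604, 0.227] pointing down, gripper open.
Joint ranges: [-176.03, 176.03], [-82.01, 121.73], [-58.28, 71.71], [-173.87, 95.51], [-174.79, -0.11], [-173.66, 173.66]. Speed limits (degrees/s): [136.94, 136.94, 172.46, 180, 180, 180].

### API

Orientations are given as a 3x3 rotation matrix whose columns are the frame's x, y, z axes.
In Python, from rig import robot gives the robot as it stands. Calls block until the motion is done:
- robot.goto(position, orientation): joint-space move of the TCP to a pose.
- robot.servo_line(position, ori=None, speed=0.15): straight line of the TCP; ori=None keeps the orientation; speed is the mean speed in m/s.
- robot.movej(angles): joint-space move.
- robot.move_gripper(opening): opening from 0.0 (shut) to 1.0 (fully open); the grip force is fixed at half the most; returns when the fingers have stopped.
- robot.dwell(seconds).
- robot.ik(position, orientation): joint angles nearest the present ones, or None.
- robot.grab_frame(name): name is "scene" or "top"; returns (picture, depth): 480x640x3 uint8, red, green, blue; 480x640 float32, m along the optical axis (not along the pixel's ray), 0 where there is no reading.
- robot.camera_info(name): a dict with "vfov" (degrees; the focal length in pixels is half the picture's height over the tangent of half this angle, whatever the lens; pixels are square), "cx", "cy" (the principal point, pixels), "view" (4x4, takes a point from world to camera coordinates). Camera axes: x right, y down, z forward; pixel columns grow to the right and rows downward; lengths in m; the calibration is good to about 2 mm. A picture is of the moment at which its call begins. camera_info takes no time and is no camera call.
A pose or a line that the arm cannot do raises robot.Unreachable and nothing moves.
- robot.job_done(): hands the job in, once; it reports no verdict.
Readings, each from a call of its own:
- robot.read_t(): time.
- robot.read_qpos(): joint angles.
- robot.read_qvel(): joint speeds.
- robot.read_effort(): joint torques, N m.
- robot.read_position(): TCP position.
- robot.read_tcp_rot(): TCP orientation.
- robot.read_force(): force on the tool from outside, world axes, zero at the start.
- robot.read_ft_torque(): the same for the moment, N m.
- robot.read_grip_width(): opening from 0.0 (shut) to 1.0 (fully open).
Only numpy, scipy, OpenCV 4.12 (cv2) and the standard library are available. Lean on these libraries where they do the work, as an engineer would, in place of code of your own. Each camera call takes 0.05 s, during which the arm holds its last target. There are 200 camera calls.

### The job

Put the four steel drilling accessories away, each set gently and upright into the plywood nest whose recess has its shape and size: the large chuck in the large round one, the small chuck in the small round one, the hexagonal block in the hexagonal one and the V-block in the oblong one. Each must sit flat on the floor of its recess, not on the rim. Do not drop them in or slam them down, and leave the grease tin and the wrench where they are.

Things in the scene. Friction and masses are not known exactly. Their poses are not given: they have to be found in the camera images.
- big_chuck_center (a point): large dark steel drill chuck standing on its flat back, nose up: a cylinder 52 mm in diameter from its underside to 42 mm up, then tapering to 27 mm at its top, 56 mm high in all. About 0.55 kg. This point is on its axis, 28 mm above its underside; z up its axis.
- small_chuck_center (a point): small dark steel drill chuck of the same form, standing nose up: a cylinder 35 mm in diameter from its underside to 36 mm up, then tapering to 18 mm at its top, 46 mm high in all. About 0.25 kg. This point is on its axis, 23 mm above its underside; z up its axis.
- hex_block_center (a point): hexagonal dark steel collet block standing on end, a round collet face on top: a regular hexagonal prism 46 mm across flats (53 mm across corners), 44 mm high. About 0.45 kg. This point is its centre, 22 mm above its underside; z up; its x axis is square to one pair of flats (the other pairs lie at 60 and 120 degrees from it).
- v_block_center (a point): dark steel V-block: 70 mm long (its x axis), 40 mm wide (y), 40 mm high (z), with a V groove 26 mm wide and 13 mm deep along the length of its top. About 0.6 kg. This point is half-way up, 20 mm above its underside, at the middle of its length and width.
- nest_big_round: a light plywood block with a shallow recess, dark rubber floor; fixed to the bench. 90 x 90 mm block, round recess 66 mm in diameter, for the large chuck. Origin: centre of its underside, on the bench; z up. The recess is centred on the origin, its floor 4 mm and its rim 10 mm above the bench (recess 6 mm deep).
- nest_small_round: a light plywood block with a shallow recess, dark rubber floor; fixed to the bench. 90 x 90 mm block, round recess 48 mm in diameter, for the small chuck. Origin: centre of its underside, on the bench; z up. The recess is centred on the origin, its floor 4 mm and its rim 10 mm above the bench (recess 6 mm deep).
- nest_hex: a light plywood block with a shallow recess, dark rubber floor; fixed to the bench. Hexagonal block 86 mm across flats, hexagonal recess 60 mm across flats, for the hexagonal block, which fits at any turn. Origin: centre of its underside, on the bench; z up. The recess is centred on the origin, its floor 4 mm and its rim 10 mm above the bench (recess 6 mm deep). Its x axis is square to one pair of the recess's sides.
- nest_oblong: a light plywood block with a shallow recess, dark rubber floor; fixed to the bench. 108 x 78 mm block, oblong recess 84 mm (its x axis) by 54 mm (its y axis), for the V-block, lengthwise, either way round. Origin: centre of its underside, on the bench; z up. The recess is centred on the origin, its floor 4 mm and its rim 10 mm above the bench (recess 6 mm deep).
- grease_tin: bystander: squat closed tin, 60 mm in diameter, 50 mm high, standing at the far side of the work. Origin: centre of its underside. Leave it alone.
- wrench: bystander: wrench about 200 mm long lying at the far left of the work, less than 25 mm thick. Leave it alone.

How it is judged:
By the outcome, as a careful person would: the job done as asked, in the order asked, and still so for the second after the job is handed in, with the robot touching nothing.
It also fails if it takes over 109 s, if anything falls off the work surface, if the arm or the gripper's body presses on something with over 40 N, if the wrist force passes 120 N, or if a joint passes its speed limit or range.

## Working session

There is one attempt and no reset: what is moved stays moved. The work goes in short steps, each a Python script; the robot and the scene stay as the last script left them, time stands still between calls to the robot, and variables do not carry over. Pictures are saved under pics/ and viewed, about 12 in all and at most 16, crops included, and the job is handed in when it is done.

```bash
ls; mkdir -p pics; python3 - <<'E'
from rig import robot
import cv2,numpy as np
for n in("top","scene"):
    p,d=robot.grab_frame(n);np.savez(f"pics/{n}0.npz",p=p,d=d);cv2.imwrite(f"pics/{n}0.png",p[...,::-1])
    print(robot.camera_info(n),(d==0).mean())
print(robot.read_t(),robot.read_tcp_rot())
E
```

```text
pics
{'vfov': 43.87097294211268, 'cx': 321.56760323188473, 'cy': 243.7839829414572, 'view': array([[ 6.67443691e-04, -9.99680960e-01, -2.52494246e-02,
         1.02644801e-02],
       [-9.95077586e-01,  1.83818864e-03, -9.90818791e-02,
         5.76979908e-01],
       [ 9.90966812e-02,  2.51912681e-02, -9.94758889e-01,
         1.26480544e+00],
       [ 0.00000000e+00,  0.00000000e+00,  0.00000000e+00,
         1.00000000e+00]])} 0.003987630208333333
{'vfov': 56.09409201045453, 'cx': 314.2033699517427, 'cy': 234.82400152411648, 'view': array([[-0.62942553,  0.7770333 , -0.00653913,  0.37668488],
       [ 0.57527827,  0.46030643, -0.67614563, -0.28468247],
       [-0.52237766, -0.42934514, -0.73673899,  1.17597846],
       [ 0.        ,  0.        ,  0.        ,  1.        ]])} 0.004055989583333333
0.1 [[-8.94418375e-01 -4.47230591e-01 -7.54669504e-04]
 [-4.47231210e-01  8.94417541e-01  1.22769670e-03]
 [ 1.25926120e-04  1.43558624e-03 -9.99998962e-01]]
```

View pics/top0.png

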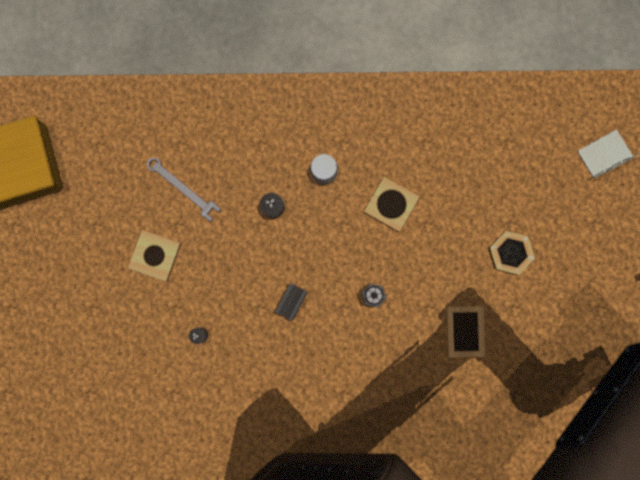

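View pics/scene0.png

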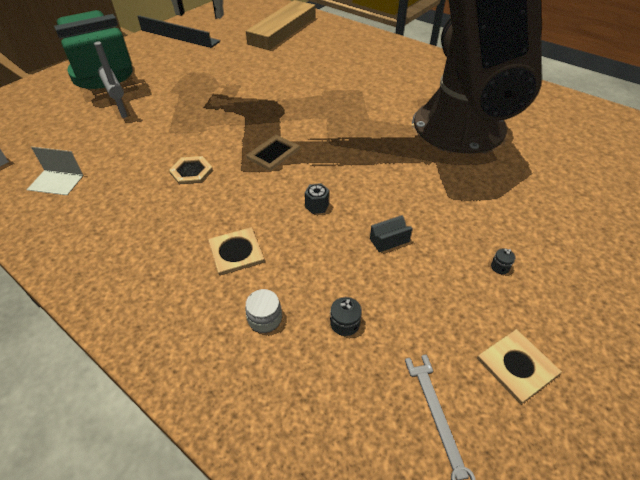

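```bash
cat > see.py <<'E'
import numpy as np,cv2
def cloud(robot,n,p,d):
    c=robot.camera_info(n);f=240/np.tan(np.radians(c["vfov"]/2));V=c["view"]
    v,u=np.indices(d.shape)
    P=np.stack([(u-c["cx"])/f*d,(v-c["cy"])/f*d,d],-1)
    W=(P-V[:3,3])@V[:3,:3]
    W[d==0]=np.nan
    return W
def proj(robot,n,X):
    c=robot.camera_info(n);f=240/np.tan(np.radians(c["vfov"]/2));V=c["view"]
    q=V[:3,:3]@np.asarray(X)+V[:3,3]
    return q[:2]/q[2]*f+[c["cx"],c["cy"]]
TOP=dict(big=(271,206),small=(198,336),v=(290,302),hex=(373,295),tin=(323,168),nbig=(392,204),nsmall=(154,256),nhex=(512,253),nob=(466,332))
E
python3 - <<'E'
from rig import robot
from see import *
C={}
for n in("top","scene"):
    z=np.load(f"pics/{n}0.npz");C[n]=cloud(robot,n,z["p"],z["d"])
for k,(u,v) in TOP.items():
    W=C["top"];c=W[v,u];
    for n in C:
        w=C[n].reshape(-1,3);r=.05 if k[0]!="n" else .075
        t=w[(np.hypot(*(w[:,:2]-c[:2]).T)>.085)&(np.hypot(*(w[:,:2]-c[:2]).T)<.1)]
        z0=np.nanmedian(t[:,2]);s=np.nanstd(t[:,2][abs(t[:,2]-z0)<.006])
        w=w[np.hypot(*(w[:,:2]-c[:2]).T)<r]
        lo=.014 if k[0]!="n" else .007
        o=w[w[:,2]-z0>lo].astype(np.float32)
        (cx,cy),(a,b),an=cv2.minAreaRect(o[:,:2]); ec=cv2.minEnclosingCircle(o[:,:2])
        print(k,n,"z0 %.4f sd %.4f"%(z0,s),"n",len(o),"zmax %.4f"%(o[:,2].max()-z0),"rect",np.round([cx,cy,a,b,an],4),"circ",np.round([*ec[0],ec[1]],4))
        if k[0]!="n":
            tp=o[o[:,2]>np.percentile(o[:,2],97)-.006];print("   topctr",np.round(tp.mean(0),4),len(tp),np.round(np.ptp(tp,0),4))
E
```

```text
Traceback (most recent call last):
cv2.error: OpenCV(4.12.0) /io/opencv/modules/imgproc/src/convhull.cpp:143: error: (-215:Assertion failed) total >= 0 && (depth == CV_32F || depth == CV_32S) in function 'convexHull'
```

```bash
python3 - <<'E'
from rig import robot
from see import *
C={}
for n in("top","scene"):
    z=np.load(f"pics/{n}0.npz");C[n]=cloud(robot,n,z["p"],z["d"])
for k,(u,v) in TOP.items():
    W=C["top"];c=np.nanmedian(W[v-2:v+3,u-2:u+3].reshape(-1,3),0)
    for n in C:
        w=C[n].reshape(-1,3);w=w[~np.isnan(w[:,0])];r=.05 if k[0]!="n" else .075
        h=np.hypot(*(w[:,:2]-c[:2]).T)
        t=w[(h>.085)&(h<.1)]
        z0=np.median(t[:,2]);s=np.std(t[:,2][abs(t[:,2]-z0)<.006])
        w=w[h<r]
        lo=.014 if k[0]!="n" else .007
        o=w[w[:,2]-z0>lo]
        if len(o)<5: print(k,n,"few",c,z0,len(w));continue
        q=np.ascontiguousarray(o[:,:2],dtype=np.float32)
        (cx,cy),(a,b),an=cv2.minAreaRect(q); ec=cv2.minEnclosingCircle(q)
        print(k,n,"z0 %.4f sd %.4f"%(z0,s),"n",len(o),"zmax %.4f"%(o[:,2].max()-z0),"rect",np.round([cx,cy,a,b,an],4),"circ",np.round([*ec[0],ec[1]],4))
        if k[0]!="n":
            tp=o[o[:,2]>np.percentile(o[:,2],97)-.006];print("   topctr",np.round(tp.mean(0),4),len(tp),np.round(np.ptp(tp,0),4))
E
```

```text
big top z0 0.0011 sd 0.0025 n 490 zmax 0.0640 rect [6.62900e-01 1.19400e-01 5.11000e-02 5.13000e-02 6.48217e+01] circ [0.6631 0.1195 0.0267]
   topctr [0.6627 0.1196 0.0584] 107 [0.0324 0.0281 0.01  ]
big scene z0 -0.0001 sd 0.0012 n 912 zmax 0.0606 rect [6.63400e-01 1.20200e-01 5.20000e-02 5.11000e-02 6.11455e+01] circ [0.6623 0.1204 0.027 ]
   topctr [0.6642 0.1214 0.0561] 193 [0.0276 0.0295 0.008 ]
small top z0 0.0010 sd 0.0024 n 243 zmax 0.0558 rect [ 0.3807  0.2765  0.0343  0.0329 30.2704] circ [0.3809 0.2762 0.0181]
   topctr [0.3804 0.2763 0.0482] 51 [0.0232 0.0217 0.0117]
small scene z0 0.0001 sd 0.0012 n 380 zmax 0.0522 rect [3.8110e-01 2.7780e-01 3.4800e-02 3.3500e-02 8.4618e+01] circ [0.3806 0.2781 0.0184]
   topctr [0.3824 0.2778 0.0468] 65 [0.0183 0.0173 0.0093]
v top z0 0.0010 sd 0.0024 n 638 zmax 0.0461 rect [4.53000e-01 7.55000e-02 4.03000e-02 7.01000e-02 6.26364e+01] circ [0.4523 0.0754 0.0394]
   topctr [0.4531 0.0761 0.0416] 257 [0.0785 0.0636 0.0083]
v scene z0 0.0002 sd 0.0012 n 879 zmax 0.0427 rect [4.52000e-01 7.65000e-02 4.25000e-02 7.23000e-02 6.26497e+01] ci
[... 1197 characters left out ...]
 0.1113 89.8915] circ [0.5582 0.3861 0.068 ]
nsmall scene z0 -0.0000 sd 0.0012 n 2437 zmax 0.0142 rect [ 0.5535  0.3826  0.0904  0.0932 71.1308] circ [0.5541 0.3826 0.0636]
nhex top z0 0.0010 sd 0.0025 n 751 zmax 0.0194 rect [ 0.558  -0.4078  0.1259  0.1067 29.6509] circ [ 0.5553 -0.4079  0.0696]
nhex scene z0 0.0001 sd 0.0012 n 451 zmax 0.0138 rect [ 0.5577 -0.4043  0.0999  0.0872 76.9087] circ [ 0.559  -0.4047  0.0502]
nob top z0 0.0043 sd 0.0021 n 5053 zmax 0.7352 rect [ 0.3775 -0.3077  0.0954  0.1312 89.1573] circ [ 0.3822 -0.2973  0.0705]
nob scene z0 0.0003 sd 0.0013 n 493 zmax 0.0145 rect [ 3.87000e-01 -2.99800e-01  8.30000e-02  1.13400e-01  8.86196e+01] circ [ 0.388  -0.2994  0.0663]
```

```bash
cat > poses.py <<'E'
# x,y,angle(deg of its x axis)
OBJ=dict(big=(.6631,.1199,0),small=(.3808,.2771,0),v=(.4526,.0759,152.6),hex=(.4667,-.1001,48.7))
NEST=dict(big=(.6668,-.1422,60),small=(.5537,.3828,71.1),hex=(.5577,-.4046,47),v=(.3872,-.2996,88.6+90-90))
E
cat > ov.py <<'E'
from rig import robot
from see import *; from poses import *
def ring(x,y,a,pts): 
    t=np.radians(a);R=np.array([[np.cos(t),-np.sin(t)],[np.sin(t),np.cos(t)]]);return pts@R.T+[x,y]
rect=lambda a,b:np.array([[-a,-b],[a,-b],[a,b],[-a,b]])/2e3
th=np.radians(np.arange(0,360,10));circ=lambda d:np.c_[np.cos(th),np.sin(th)]*d/2e3
hx=lambda af:np.c_[np.cos(np.radians(np.arange(30,390,60))),np.sin(np.radians(np.arange(30,390,60)))]*af/np.sqrt(3)/1e3
S=[("n","big",rect(90,90),.01),("n","big",circ(66),.01),("n","small",rect(90,90),.01),("n","small",circ(48),.01),("n","hex",hx(86),.01),("n","hex",hx(60),.01),("n","v",rect(108,78),.01),("n","v",rect(84,54),.01),
("o","big",circ(52),.042),("o","small",circ(35),.036),("o","hex",hx(46),.044),("o","v",rect(70,40),.04)]
def overlay(img,n,boxes,K,out,S=S):
    big=cv2.resize(img[...,::-1],None,fx=K,fy=K,interpolation=cv2.INTER_CUBIC)
    for w,k,p,z in S:
        x,y,a=(NEST if w=="n" else OBJ)[k]
        q=np.array([proj(robot,n,[*r,z]) for r in ring(x,y,a,p)])
        cv2.polylines(big,[np.int32((q*K+K/2-.5)*8)],True,(0,255,0),1,cv2.LINE_AA,3)
    tiles=[]
    for k in ("big","small","hex","v"):
        for D,z in((OBJ,.03),(NEST,.01)):
            u,v=np.int32(proj(robot,n,[*D[k][:2],z])*K);big2=cv2.copyMakeBorder(big,100,100,100,100,cv2.BORDER_CONSTANT)
            tiles.append(big2[v:v+200,u:u+200])
    cv2.imwrite(out,np.vstack([np.hstack(tiles[:4]),np.hstack(tiles[4:])]))
E
python3 - <<'E'
from ov import *
for n in("top","scene"): overlay(np.load(f"pics/{n}0.npz")["p"],n,None,3 if n=="top" else 2,f"pics/ov_{n}.png")
E
python3 -c "
import cv2,numpy as np
a=[cv2.imread(f'pics/ov_{n}.png') for n in('top','scene')]
cv2.imwrite('pics/ov.png',cv2.resize(np.vstack(a),(600,600)) if 0 else np.vstack(a)[:,:])
"
```

```text
(no output)
```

View pics/ov_top.png

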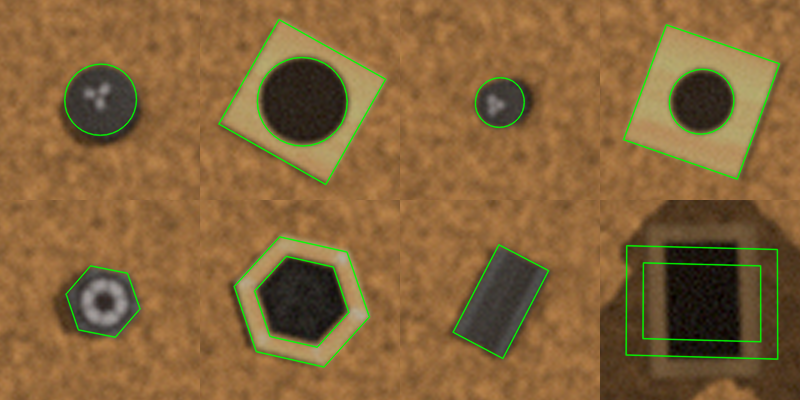

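View pics/ov_scene.png

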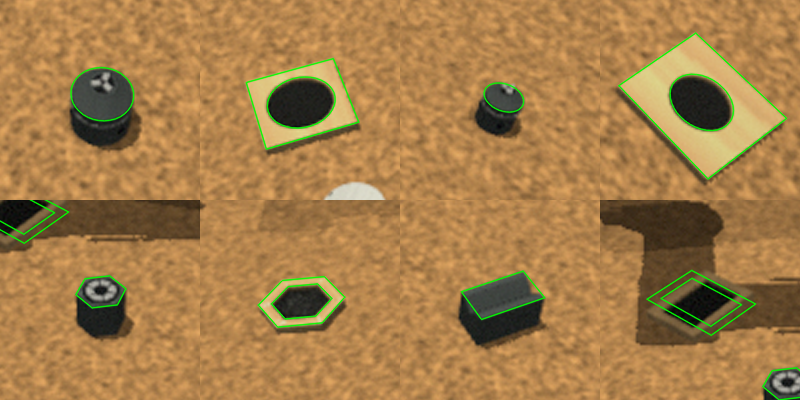

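```bash
sed -i 's/88.6+90-90/178.6/' poses.py; cat > job.py <<'E'
from rig import robot
import numpy as np
from poses import *
H=.011; UP=.15
def R(psi):
    c,s=np.cos(np.radians(psi)),np.sin(np.radians(psi))
    return np.array([[-s,c,0],[c,s,0],[0,0,-1.]])
def yaw(xy,psis,z=UP):
    best=None
    for p in psis:
        q=robot.ik([*xy,z],R(p))
        if q is not None and (best is None or abs(q[5])<best[0]): best=(abs(q[5]),p)
    print("yaw",best); return best[1]
def run(k):
    o,n=OBJ[k],NEST[k]
    az=lambda p:np.degrees(np.arctan2(p[1],p[0]))
    if k in("big","small"): po=yaw(o,[az(o)+90,az(o)-90]);pn=az(n)+po-az(o)
    elif k=="hex": po=yaw(o,[o[2]+60*i for i in range(6)]);pn=n[2]+60*round((az(n)+po-az(o)-n[2])/60)
    else: po=yaw(o,[o[2]+90,o[2]-90]);pn=n[2]+90+180*round((po-n[2]-90)/180)
    t=robot.read_t()
    robot.goto([*o[:2],UP],R(po)); f0=robot.read_force()[2]
    robot.servo_line([*o[:2],.075],speed=.15); robot.servo_line([*o[:2],H],speed=.08)
    print("down f",robot.read_force()-0,robot.read_position())
    robot.move_gripper(0.); w=robot.read_grip_width()
    robot.servo_line([*o[:2],H+.02],speed=.05); robot.servo_line([*o[:2],UP],speed=.15)
    print(k,"grip mm",w*88,robot.read_grip_width()*88,"load",robot.read_force()[2]-f0)
    robot.goto([*n[:2],UP],R(pn)); 
    robot.servo_line([*n[:2],.04],speed=.15); robot.servo_line([*n[:2],H+.0075],speed=.04)
    robot.dwell(.2); f1=robot.read_force()[2]; z=H+.0075
    while z>H+.002:
        z-=.0005; robot.servo_line([*n[:2],z],speed=.01); 
        df=robot.read_force()[2]-f1
        if df>2: break
    print("contact z-H",z-H,"df",df,"pos",robot.read_position())
    robot.move_gripper(1.); robot.dwell(.1)
    robot.servo_line([*n[:2],.075],speed=.08); robot.servo_line([*n[:2],UP],speed=.2)
    print("t",robot.read_t()-t,robot.read_t())
E
python3 -c "
from job import *
run('big')"
```

```text
Traceback (most recent call last):
  File "job.py", line 17, in run
    if k in("big","small"): po=yaw(o,[az(o)+90,az(o)-90]);pn=az(n)+po-az(o)
                               ~~~^^^^^^^^^^^^^^^^^^^^^^^
  File "job.py", line 11, in yaw
    q=robot.ik([*xy,z],R(p))
ValueError: expected 3 finite numbers
```

xy carries the angle too; fix.

```bash
sed -i 's/\[\*xy,z\]/[*xy[:2],z]/' job.py; python3 -c "
from job import *
run('big')"
```

```text
yaw (np.float64(73.46315395288816), np.float64(-79.75067046928045))
down f [ 0.31500911 -0.6381587   0.63471436] [0.66351637 0.1200561  0.01139988]
big grip mm 51.85039653427722 51.53928934368551 load -5.449015151239307
contact z-H 0.003499999999999996 df 7.012387383492164 pos [ 0.6669122  -0.14223007  0.01515384]
t 13.7667 13.8667
```

```bash
python3 -c "
from job import *
run('small')"
python3 - <<'E'
from ov import *
for n in("top","scene"):
    p,d=robot.grab_frame(n);cv2.imwrite(f"pics/{n}1.png",p[...,::-1])
    t=[]
    for k in("big","small","hex","v"):
        u,v=np.int32(proj(robot,n,[*NEST[k][:2],.03])); q=cv2.copyMakeBorder(p[...,::-1],60,60,60,60,cv2.BORDER_CONSTANT)[v+10:v+110,u+10:u+110];t.append(cv2.resize(q,(200,200),interpolation=cv2.INTER_CUBIC))
    globals()[n]=np.hstack(t)
cv2.imwrite("pics/chk1.png",np.vstack([top,scene]))
E
```

```text
yaw (np.float64(65.9670025033398), np.float64(-53.957420728970725))
down f [ 0.20608264 -0.07533128 -0.24261225] [0.38103138 0.27743565 0.01139316]
small grip mm 34.400907367576494 34.25872733841355 load -2.0937633658934307
contact z-H 0.003499999999999996 df 6.721691028757835 pos [0.55378911 0.38289039 0.01503655]
t 12.975 26.8417
```

View pics/chk1.png

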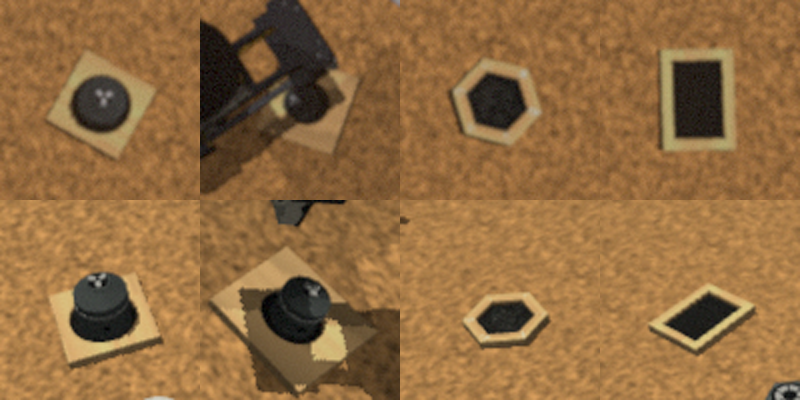

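Both chucks sit upright inside their recesses in both views. Tile 4 shows the oblong nest unshadowed, so I'll refit it, then do the hex block.

```bash
python3 - <<'E'
from ov import *
for n in("scene","top"):
    p,d=robot.grab_frame(n);w=cloud(robot,n,p,d)
    u,v=np.int32(proj(robot,n,[.3872,-.2996,.01]))
    m=np.zeros(d.shape,np.uint8);m[v-40:v+41,u-45:u+46]=(p[v-40:v+41,u-45:u+46].max(-1)<70)
    nl,lab,st,ce=cv2.connectedComponentsWithStats(m);i=lab[v,u]
    c,_=cv2.findContours((lab==i).astype(np.uint8),0,2)
    C=robot.camera_info(n);f=240/np.tan(np.radians(C["vfov"]/2));V=C["view"];Rt=V[:3,:3].T;o=-Rt@V[:3,3]
    q=[]
    for a,b in c[0][:,0]:
        r=Rt@[(a-C["cx"])/f,(b-C["cy"])/f,1];q.append((o+r*(.008-o[2])/r[2])[:2])
    print(n,st[i],cv2.minAreaRect(np.float32(q)))
from job import run
run('hex')
E
```

```text
scene [256 140  34  23 396] ((0.38832858204841614, -0.30015844106674194), (0.0778193324804306, 0.04901827871799469), 0.6590014696121216)
top [454 313  24  38 859] ((0.3882403075695038, -0.30082035064697266), (0.04949524626135826, 0.07999468594789505), 88.78309631347656)
yaw (np.float64(22.88708099263858), 168.7)
down f [ 0.10903414 -0.08088664 -0.03939785] [ 0.4670854  -0.10005821  0.01138215]
hex grip mm 46.09562458170178 45.91773828775443 load -4.781241144779097
contact z-H 0.003499999999999996 df 6.647315603971984 pos [ 0.55777755 -0.40464642  0.01508782]
t 13.0 40.0417
```

```bash
sed -i 's/v=(.3872,-.2996,178.6)/v=(.3880,-.3003,179)/' poses.py; python3 - <<'E'
from ov import *
from job import run
run('v')
robot.goto([.45,.08,.25],robot.read_tcp_rot())
for n in("top","scene"):
    p,d=robot.grab_frame(n);cv2.imwrite(f"pics/{n}2.png",p[...,::-1]);w=cloud(robot,n,p,d)
    t=[]
    for k in("big","small","hex","v"):
        a=w.reshape(-1,3);a=a[~np.isnan(a[:,0])];a=a[(np.hypot(*(a[:,:2]-NEST[k][:2]).T)<.045)&(a[:,2]>.02)&(a[:,2]<.09)]
        print(n,k,"ctr-nest mm",np.round((np.array(cv2.minAreaRect(np.ascontiguousarray(a[:,:2],np.float32))[0])-NEST[k][:2])*1e3,1),"z95",np.percentile(a[:,2],95))
        u,v=np.int32(proj(robot,n,[*NEST[k][:2],.03])); q=cv2.copyMakeBorder(p[...,::-1],60,60,60,60,cv2.BORDER_CONSTANT)[v+10:v+110,u+10:u+110];t.append(cv2.resize(q,(200,200),interpolation=cv2.INTER_CUBIC))
    globals()[n]=np.hstack(t)
cv2.imwrite("pics/chk2.png",np.vstack([top,scene]));print(robot.read_t())
E
```

```text
yaw (np.float64(28.375749396398305), 242.6)
down f [ 0.22783881  0.38738651 -0.18970647] [0.45295365 0.07611786 0.01140017]
v grip mm 40.01294926845531 39.92680174472264 load -5.9069498271232534
contact z-H 0.003499999999999996 df 11.497905603921827 pos [ 0.38810526 -0.30031301  0.01499361]
t 13.383299999999998 53.425
top big ctr-nest mm [-0.5  1.7] z95 0.0640079627822183
top small ctr-nest mm [-0.6 -0.3] z95 0.05414915198676556
top hex ctr-nest mm [-1.4 -3.5] z95 0.05393788576254431
top v ctr-nest mm [1.5 1.2] z95 0.048115135004745166
scene big ctr-nest mm [1.3 4.2] z95 0.06153217483182609
scene small ctr-nest mm [-0.2  0.5] z95 0.052053293123835616
scene hex ctr-nest mm [-1.  0.] z95 0.050502256304193666
scene v ctr-nest mm [0.  2.1] z95 0.045474340622993555
55.0
```

View pics/chk2.png

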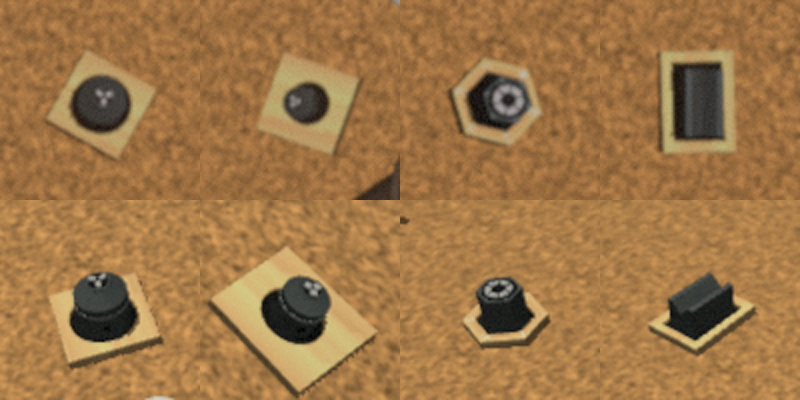

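View pics/scene2.png

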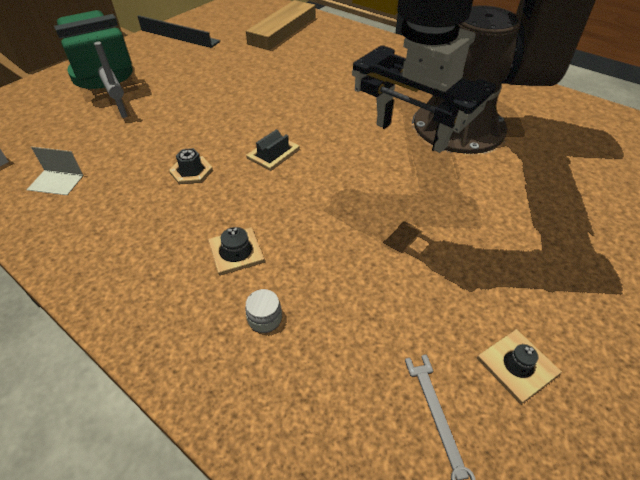

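All four are upright inside their recesses. The top heights match the floor rather than the rim, and the tin (263,310) and the wrench (440,420) haven't moved.

```bash
python3 -c "
from rig import robot
robot.job_done();print(robot.read_t())"
```

```text
the job is handed in; nothing more can be done
the job is handed in; nothing more can be done
```

All four accessories are put away upright in their matching nests, placed in the order you listed: large chuck, small chuck, hexagonal block, V-block. I handed the job in at about 55 s on the robot's clock. The hand-in reports no verdict.

- **Setting down:** I lowered each piece in 0.5 mm steps until it touched, then opened the jaws. All four touched at the expected floor height, 3.5–4 mm above the bench, with 7–12 N of contact force.
- **Final pictures:** Both cameras show every piece inside its recess. Scene-camera top heights were about 61, 52, 50 and 45 mm. On the floor they should be 60, 50, 48 and 44 mm; on the rim each would be 6 mm higher. The top camera read 2–4 mm higher than the scene camera, which matches the high readings it gave at the start.
- **Disagreement:** The measured centres were off by up to 4 mm, and the two cameras differed by up to 3.6 mm. The largest was 4.2 mm sideways for the large chuck in the scene view, against 1.7 mm in the top view. These fall within the 7 mm clearance. I put them down to depth noise, but did not check further.
- **Bystanders:** The grease tin and wrench look unmoved in the last picture.

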